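Turn a varnish-sample board over the binder's arches

ROBOT

A 7-joint arm with a two-finger parallel gripper is mounted at the origin on the work surface. World frame = base frame: x ahead of the robot, y to its left, z up, the work surface at z = 0. Lengths are in m, angles in rad, forces in N, time in s.
With the tool pointing down it reaches from about 0.35 to 0.9 m from the base axis. Payload 7.2 kg.
Tool frame: the origin (TCP) lies at the very end of the fingers, on their centre line; the grasp point (between the pads) lies 19 mm behind it (env.grasp_offset is the z of the grasp point in the tool frame, in m); z points along the fingers, y is the line along which they close (so a half turn about z gives the same grasp; the last joint's range is limited). The gripper opens to 88 mm and grips with 3 to 60 N. Pads are 20 mm wide; open, the fingers measure 115 mm over their backs; the gripper's body (75 mm by 178 mm) begins 61 mm behind the grasp point.
Start: joints at [-1.343, 0.411, -0.013, 1.596, 0.006, 1.134, -0.082], TCP at [0.182, 0.598, 0.188] pointing down, gripper open.
Joint ranges: [-2.95, 2.95], [-0.29, 1.99], [-1.47, 1.44], [0.14, 2.54], [-1.03, 4.17], [0.13, 1.85], [-2.86, 2.86]. Speed limits (rad/s): [2.39, 2.39, 3.01, 3.01, 3.14, 3.14, 3.14].

INTERFACE

Orientations are given as a rotation vector (axis times angle).
In Python, from plant import sensors, read_camera, ticket, env gives the robot as it stands.
- The arm moves only by the shell command python3 -m pendant 'ROWS'. ROWS is JSON, a list of rows, each a list of 5 numbers: the opening in per cent of the stroke, from 0 (shut) to 100 (fully open), then the shift along the world's x, y, z in units of 40 mm (1.0 is 40 mm), then the turn about the world's z in units of 6 degrees (1.0 is 6 degrees). In form: [[claw, tx, ty, tz, turn], ...]. A call has 1 to 20 rows; each row shifts and turns the commanded pose from where the row before left it; what a row does not reach is not made up. A row lasts 1/12 s, in which the tool goes at most 41.7 mm and 7.16 degrees, less where a joint would pass 70% of its speed; a pose out of reach is approached as far as the arm can. A call is refused whole if a number of a shift passes 1 or a number of a turn 1, either way. A call with a gripper value outside its range is refused whole. The fingers move at their own pace and stop on an object; the grip force is fixed at half the most. Time passes only in rows, so rows that do not move let the fingers close. It gives the time, the measured TCP pose, the force, the opening and the grip force at its end, in the units of the state.
- sensors.get_obs(): the state, without advancing time (a new reading comes with each control period).
- read_camera(name): name is "scene" or "top" or "wrist"; returns a dict with "frame" (420x560x3 uint8, red, green, blue), "fx", "fy", "cx", "cy" (pixels), "k1" (the pictures are not rectified: a ray, as slopes to the right and down, at radius r is drawn at 1 + k1 r^2 times it, then the intrinsics apply), "R" (3x3) and "t" (3): a world point X has camera coordinates R X + t. Camera axes: x right, y down, z forward; pixel columns grow to the right and rows downward; lengths in m; the calibration is good to about 2 mm. A picture is of the moment at which its call begins. There is no depth.
- ticket.sign_off(): hands the job in; it is judged then, once.
The state is a dict: "time_s": time; "joint_pos": joint angles; "joint_vel": joint speeds; "joint_efforts": joint torques, N m; "position": TCP position; "orientation": TCP orientation; "force": force on the tool from outside, world axes, zero at the start; "wrist_torque": the same for the moment, N m; "finger_gap": finger opening in m; "grasp_force": force on a finger pad.
Only numpy, scipy, OpenCV 4.12 (cv2) and the standard library are available. Lean on these libraries where they do the work, as an engineer would, in place of code of your own. Each camera call takes 0.05 s, during which the arm holds its last target. There are 200 camera calls.

TASK

The varnish-sample binder lies open on the bench. With the fingertips, push up the top sample board of the right-hand pile by its honey-yellow tab, turn it over the two steel arches and lay it down flat on the left-hand pile, so that the next shade shows. Turn it gently, without pinching it or flinging it over, leave the board beneath in its place, do not drag or lift the binder, and leave the things around it alone.

Things in the scene. Friction and masses are not known exactly. Their poses are not given: they have to be found in the camera images.
- binder: Open two-arch ring binder (loose, 1.1 kg) of maple sample boards. Origin: on the bench under the middle of its spine; x along the spine (roughly away from the robot), y to the left-hand pile, z up. Black covers 176 mm along x, 4 mm thick, out to y = -133 and +133 mm. Boards lie from 10 to 128 mm either side of the spine, x = -80 to +80 mm, both piles 27 mm high (the top board lies above that).
- arches (a point): On the spine between the tops of the two steel arches, 50 mm above the bench, at binder x = 0, y = 0. The arches (4 mm wire) stand at binder x = -40 and +40 mm, with posts at y = -20 and +20 mm and tops 52 mm above the bench. Axes as the binder's.
- leaf (a joint): Angle of the top board about an axis along binder x at y = 0, 30 mm above the bench: 0 = flat on the right-hand pile (it may start a little raised), 1.57 = upright, 3.14 = flat on the left-hand pile. Its holes are tight on the arches: it stays at whatever angle it is left, must be pushed all the way down, and takes less than 1 N at the tab. It weighs about 50 g.
- leaf_tab (a point): Middle of the top board's honey-yellow tab, 139 mm from the turning axis, in the board's mid-plane. The tab is 42 mm long (binder x from -76 to -34 mm), 4 mm thick and sticks out from 128 to 150 mm from the axis. Flat on the right, its underside is 28 mm above the bare bench, past the covers' edge. Axes: as the binder's with the board flat on the right, turning with the board.
- left_pile (a point): Middle of the top of the left-hand pile, 27 mm above the bench, at binder x = 0, y = +77 mm, axes as the binder's. Lying here, the turned board (160 mm long, 4 mm thick, mid-plane through the turning axis) has its upper side 32 mm above the bench. Other boards' tabs stick out to 150 mm at binder x = 0 and x = +55 mm, each 42 mm long, on both sides.
- leaf_front: The varnished face of the top board (honey-yellow patch, 1.5 mm layer, its edges 3 mm inside the board's), facing up at the start and down at the end. Origin on the turning axis, axes as point leaf_tab. Pressing on it and on leaf_back at once counts as pinching.
- leaf_back: The bare maple back of the top board with the tab's lower layer (2.5 mm), facing down at the start and up at the end. Origin on the turning axis, axes as point leaf_tab.
- next_leaf (a joint): Turning angle of the board beneath (amber patch, amber tab), same sense as joint leaf; 0 = flat on the right-hand pile, where it must stay.
- next_tab (a point): Middle of the amber tab of the board beneath: 42 mm long, centred at binder x = 0, 139 mm from the spine, 4 mm thick, its underside 23 mm above the bench.
- jar: Bystander: dark red varnish jar with a red lid, 62 mm across, 62 mm high, loose. Origin: centre of its underside.
- bottle: Bystander: dark brown bottle with a white cap, 60 mm across, 135 mm high, loose, beyond the far end of the spine. Origin: centre of its underside.
- block: Bystander: cork sanding block 60 x 90 x 34 mm, loose. Origin: centre of its underside.
- brush: Bystander: brush 170 mm long lying on the bench at the near end of the binder, loose. Origin: under its middle.

How it is judged:
On the way:
1. the top board has been turned up past upright, the board beneath staying down (value of joint leaf above 1.65 rad and value of joint next_leaf below 0.06 rad), for 0.1 s.
At the end, for the whole second after the job is handed in: The top board lies flat on the left-hand pile (within 0.08 rad, 11 mm at its free edge) and at rest; the board beneath is still flat on the right (within 0.06 rad); the binder is within 25 mm of where it was, the jar, bottle and block within 15 mm and the brush within 20 mm (value of joint leaf above 3.06 rad and velocity of joint leaf below 0.05 rad/s and value of joint next_leaf below 0.06 rad and distance of binder from where it was at the start of the episode below 0.025 m and distance of each of jar, bottle, block from where it was at the start of the episode below 0.015 m and distance of brush from where it was at the start of the episode below 0.02 m); the robot touches nothing.
It fails at once if the board is pinched (the fingers press both its faces at once, 1 N each) or pushed with more than 35 N ((contact force between the fingers and leaf_front above 1 N and contact force between the fingers and leaf_back above 1 N) or contact force between the fingers and leaf_front above 35 N or contact force between the fingers and leaf_back above 35 N).
It fails at once if the board is flung or dropped over (faster than 3.5 rad/s) (velocity of joint leaf above 3.5 rad/s).
It fails at once if the board beneath is turned up (more than 0.15 rad) (value of joint next_leaf above 0.15 rad).
It fails at once if the binder is dragged more than 25 mm, lifted or tipped (distance of binder from where it was at the start of the episode above 0.025 m or height (world z) of binder above 0.008 m or angle between binder's own z axis and vertical above 0.06 rad).
It fails at once if a bystander is moved (jar, bottle, block 15 mm; brush 20 mm) or lifted (distance of any of jar, bottle, block from where it was at the start of the episode above 0.015 m or distance of brush from where it was at the start of the episode above 0.02 m).
It also fails if it takes over 45 s, if anything falls off the work surface, if the arm or the gripper's body presses on something with over 40 N, if the wrist force passes 120 N, or if a joint passes its speed limit or range.

## Working session

There is one attempt and no reset: what is moved stays moved. The work goes in short steps, Python scripts to look and compute and a shell command to move; the robot and the scene stay as the last step left them, time stands still between calls to the robot, and variables do not carry over. Pictures are saved under pics/ and viewed, at most 10 in all, crops included, and the job is handed in when it is done.

```bash
mkdir -p pics
cat > h.py <<'E'
import numpy as np, cv2
from plant import sensors, read_camera, ticket, env
def cast(c,u,v,z):
    x,y=(u-c["cx"])/c["fx"],(v-c["cy"])/c["fy"]
    a,b=x,y
    for _ in range(20):
        k=1+c["k1"]*(a*a+b*b); a,b=x/k,y/k
    R=np.array(c["R"]);t=np.array(c["t"]); o=-R.T@t; d=R.T@np.array([a,b,1])
    return o+d*(z-o[2])/d[2]
E
python3 - <<'E'
from h import *
for n in ["top","scene"]:
    c=read_camera(n); cv2.imwrite(f"pics/{n}0.png",c["frame"][:,:,::-1])
    R=np.array(c["R"]);print(n,-R.T@np.array(c["t"]),R[2])
o=sensors.get_obs();print(o["position"],o["orientation"],o["finger_gap"],env.grasp_offset)
E
```

```text
top [0.48635534 0.09116009 0.68540898] [ 0.22013212 -0.00759404 -0.9754405 ]
scene [1.01129797 0.35568882 0.58739249] [-0.57244877 -0.36284152 -0.73528799]
[0.18206746 0.59738179 0.18770196] [-4.62849128e-01 -3.10716513e+00  2.21805706e-03] 0.08798317025860765 -0.0187
```

View pics/top0.png

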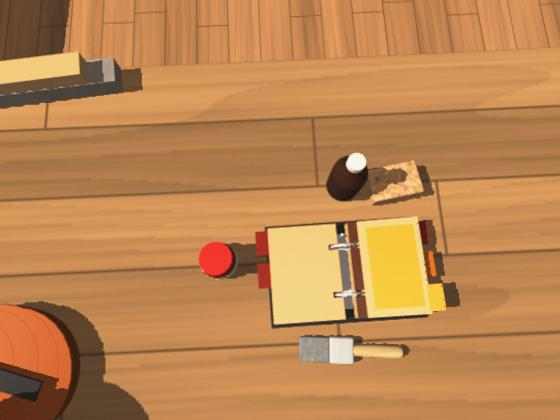

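View pics/scene0.png

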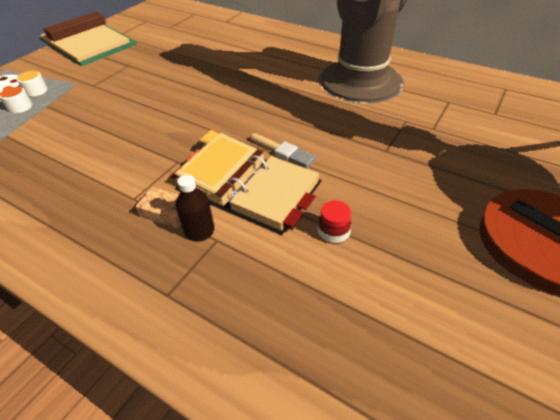

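The top view shows the binder, with its spine at about (345,270). The honey tab is at the right near corner, about (437,297). The jar is at (217,260), the brush at (350,350), and the bottle and block are beyond the far end. The scene view agrees, with the honey tab at (210,137).

Run:
```python
from h import *
c=read_camera("top"); f=c["frame"]; im=f[200:340,240:460][:,:,::-1]
cv2.imwrite("pics/crop.png",cv2.resize(im,None,fx=3.6,fy=3.6,interpolation=cv2.INTER_CUBIC))
h=cv2.cvtColor(f,cv2.COLOR_RGB2HSV)
for u,v in [(395,260),(437,297),(305,270),(300,300),(432,262),(420,235)]: print(u,v,f[v,u],h[v,u])
m=cv2.inRange(h,(19,215,150),(30,255,255)); m[:200]=0;m[340:]=0
for k in cv2.findContours(m,0,1)[0]:
    if cv2.contourArea(k)>40:
        b=cv2.boxPoints(cv2.minAreaRect(k)); print("yel",cv2.contourArea(k),b.round(1).tolist())
        for z in(.032,.06): print(z,[cast(c,u,v,z)[:2].round(3).tolist() for u,v in b])
m=cv2.inRange(h,(15,90,150),(25,170,255)); m[:200]=0;m[340:]=0;m[:,:262]=0;m[:,350:]=0
k=max(cv2.findContours(m,0,1)[0],key=cv2.contourArea);b=cv2.boxPoints(cv2.minAreaRect(k));print("left",b.round(1).tolist(),[cast(c,u,v,.027)[:2].round(3).tolist() for u,v in b])
```

```text
395 260 [247 202  60] [ 23 193 247]
437 297 [247 202  61] [ 23 192 247]
305 270 [243 210 131] [ 21 118 243]
300 300 [244 214 134] [ 22 115 244]
432 262 [237 117  40] [ 12 212 237]
420 235 [189 129  82] [ 13 144 189]
left [[266.29998779296875, 227.8000030517578], [338.3999938964844, 222.60000610351562], [345.29998779296875, 319.1000061035156], [273.20001220703125, 324.29998779296875]] [[0.604, 0.099], [0.607, -0.027], [0.446, -0.024], [0.443, 0.094]]
```

View pics/crop.png

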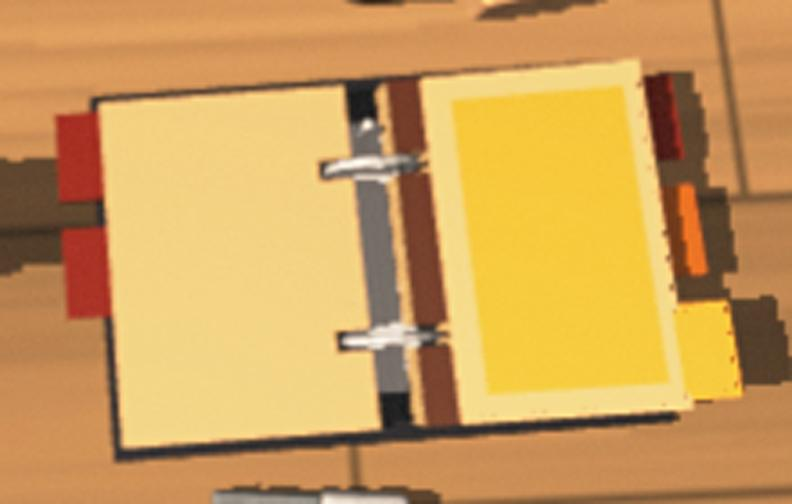

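The crop shows the left pile's corners at crop (100,103), (347,86), (381,430) and (121,447). The arches are at y≈165 and y≈338. The honey tab's outer edge runs from (728,300) to (742,398). I'll fit the binder frame from these and solve for how far the board is raised.

```bash
cat >> h.py <<'E'
def px(a,b): return a/3.6+240-.36,b/3.6+200-.36
E
python3 - <<'E'
from h import *
from scipy.optimize import brentq
c=read_camera("top")
P=[cast(c,*px(*p),.027)[:2] for p in [(100,103),(347,86),(381,430),(121,447)]]
print(np.round(P,4), [round(np.linalg.norm(P[i]-P[(i+1)%4]),4) for i in range(4)])
ex=(P[0]-P[3])+(P[1]-P[2]); ex/=np.linalg.norm(ex); ey=np.array([-ex[1],ex[0]])
ctr=np.mean(P,0); O=ctr-ey*.069
print("yaw",np.degrees(np.arctan2(ex[1],ex[0])),"O",O)
def b(p,z): w=cast(c,*px(*p),z)[:2]-O; return np.r_[w@ex,w@ey]
print("arches z.052",b((372,165),.052),b((392,338),.052),"cover corners z4", b((95,98),.004),b((117,460),.004),b((678,418),.004))
for p,r in [((728,300),.15),((742,398),.15),((735,349),.15),((640,60),.128),((690,410),.128)]:
    print(p,[(round(t,2),(np.hypot(b(p,.03+r*np.sin(t))[1],r*np.sin(t))-r).round(4),b(p,.03+r*np.sin(t)).round(4).tolist()) for t in (0,.1,.2,.3)])
E
```

```text
[[ 0.6032  0.097 ]
 [ 0.606  -0.0226]
 [ 0.4457 -0.0248]
 [ 0.4437  0.0943]] [np.float64(0.1196), np.float64(0.1602), np.float64(0.1191), np.float64(0.1595)]
yaw 0.8807474428625993 O [ 0.52571081 -0.03298908]
arches z.052 [0.03849641 0.00576283] [-0.03921473  0.00480979] cover corners z4 [0.08625666 0.13128978] [-0.08728574  0.13092992] [-0.08419938 -0.13510719]
(728, 300) [(0, np.float64(0.0062), [-0.0315, -0.1562]), (0.1, np.float64(0.0006), [-0.0316, -0.1498]), (0.2, np.float64(-0.0035), [-0.0317, -0.1435]), (0.3, np.float64(-0.0058), [-0.0319, -0.1372])]
(742, 398) [(0, np.float64(0.0055), [-0.0754, -0.1555]), (0.1, np.float64(-0.0001), [-0.0745, -0.1491]), (0.2, np.float64(-0.0041), [-0.0737, -0.1428]), (0.3, np.float64(-0.0064), [-0.0728, -0.1366])]
(735, 349) [(0, np.float64(0.0059), [-0.0536, -0.1559]), (0.1, np.float64(0.0002), [-0.0532, -0.1495]), (0.2, np.float64(-0.0038), [-0.0529, -0.1431]), (0.3, np.float64(-0.0061), [-0.0525, -0.1369])]
(640, 60) [(0, np.float64(0.0042), [0.0838, -0.1322]), (0.1, np.float64(-0.0001), [0.0815, -0.1272]), (0.2, np.float64(-0.0031), [0.0791, -0.1223]), (0.3, np.float64(-0.0047), [0.0768, -0.1174])]
(690, 410) [(0, np.float64(0.0032), [-0.0792, -0.1312]), (0.1, np.float64(-0.0012), [-0.0784, -0.1262]), (0.2, np.float64(-0.0041), [-0.0776, -0.1212]), (0.3, np.float64(-0.0056), [-0.0768, -0.1164])]
```

Board sizes check out at 119×160 mm. The board starts raised by about 0.1 rad, so the tab's outer edge is near world (0.473, -0.184, 0.043). I'll close the gripper and go outside the tab.

```bash
python3 -m pendant '[[0,0.73,-0.68,0,0.5],[0,0.73,-0.68,0,0.5],[0,0.73,-0.68,0,0.5],[0,0.73,-0.68,0,0.5],[0,0.73,-0.68,0,0.5],[0,0.73,-0.68,0,0.5],[0,0.73,-0.68,0,0],[0,0.73,-0.68,0,0],[0,0.73,-0.68,0,0],[0,0.73,-0.68,0,0]]'
python3 -m pendant '[[0,0,-0.9,0,0],[0,0,-0.9,0,0],[0,0,-0.9,0,0],[0,0,-0.9,0,0],[0,0,-0.9,0,0],[0,0,-0.9,0,0],[0,0,-0.9,0,0],[0,0,-0.9,0,0],[0,0,-0.9,0,0],[0,0,-0.9,0,0],[0,0,-0.9,0,0],[0,0,-0.9,0,0],[0,0,-0.9,0,0],[0,0,-0.9,0,0],[0,0,-0.9,0,0],[0,0,-0.5,0,0],[0,0,0,0,0],[0,0,0,0,0]]'
```

```text
time_s: 1.03
position: [0.4754, 0.3242, 0.1886]
orientation: [-0.029, 3.141, 0.0]
force: [0.8, 0.4, 0.1]
finger_gap: 0.0248
grasp_force: 0.0
time_s: 2.53
position: [0.4737, -0.2351, 0.1882]
orientation: [0.025, -3.141, 0.0]
force: [-0.9, 0.2, -0.0]
finger_gap: 0.0005
grasp_force: 0.0
```

```bash
python3 -m pendant '[[0,0,0,-0.7,0],[0,0,0,-0.7,0],[0,0,0,-0.7,0],[0,0,0,-0.7,0],[0,0,0,-0.6,0],[0,0,0,-0.4,0],[0,0,0,-0.3,0],[0,0,0,0,0],[0,0,0,0,0]]'
python3 - <<'E'
from h import *
w=read_camera("wrist")["frame"];t=read_camera("scene")["frame"]
s=cv2.resize(t[100:250,130:330],(560,420),interpolation=cv2.INTER_CUBIC)
cv2.imwrite("pics/a.png",cv2.resize(np.hstack([w,s]),(800,300))[:,:,::-1])
E
```

```text
time_s: 3.28
position: [0.4741, -0.2326, 0.0241]
orientation: [0.031, -3.14, -0.002]
force: [0.3, -0.1, 0.1]
finger_gap: 0.0006
grasp_force: 0.0
```

View pics/a.png

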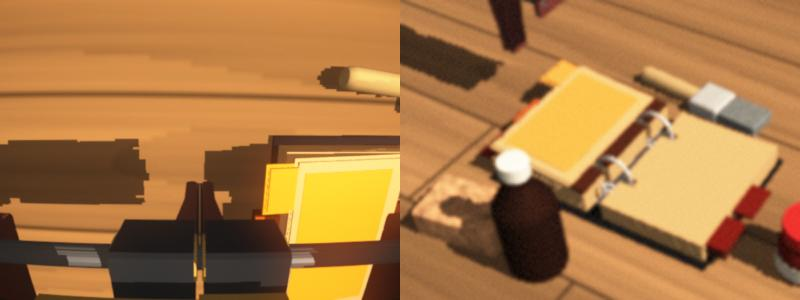

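The wrist view shows the closed fingers at about (200,190), just outside the honey tab at about (280,190), level with it. In the scene view the board is slightly raised. Next I advance to contact.

```bash
python3 -m pendant '[[0,0,0.2,0,0],[0,0,0.2,0,0],[0,0,0.2,0,0],[0,0,0,0,0],[0,0,0,0,0]]'
python3 -m pendant '[[0,0,0.05,0,0],[0,0,0.05,0,0],[0,0,0,0,0]]'
python3 -m pendant '[[0,0,0.05,0,0],[0,0,0.05,0,0],[0,0,0,0,0]]'
```

```text
time_s: 3.8
position: [0.4745, -0.2091, 0.0247]
orientation: [-0.032, 3.141, 0.0]
force: [0.0, -0.8, 0.3]
finger_gap: 0.0005
grasp_force: 0.0
time_s: 4.05
position: [0.4742, -0.2059, 0.0244]
orientation: [0.029, -3.141, -0.0]
force: [-0.6, 0.5, -0.5]
finger_gap: 0.0004
grasp_force: 0.0
time_s: 4.3
position: [0.4742, -0.2018, 0.0244]
orientation: [0.029, -3.141, -0.0]
force: [0.4, 0.1, -0.3]
finger_gap: 0.0006
grasp_force: 0.0
```

```bash
for i in 1; do python3 -m pendant '[[0,0,0.05,0,0],[0,0,0.05,0,0],[0,0,0,0,0]]'; python3 -m pendant '[[0,0,0.05,0.03,0],[0,0,0.05,0.03,0],[0,0,0,0,0]]'; done
python3 - <<'E'
from h import *
t=read_camera("top")["frame"];w=read_camera("wrist")["frame"]
cv2.imwrite("pics/b.png",cv2.resize(np.hstack([w,cv2.resize(t[220:325,340:480],(560,420),interpolation=cv2.INTER_CUBIC)]),(800,300))[:,:,::-1])
E
```

```text
time_s: 4.55
position: [0.4742, -0.1977, 0.0244]
orientation: [0.029, -3.141, -0.0]
force: [-0.1, -0.8, 0.0]
finger_gap: 0.0002
grasp_force: 0.0
time_s: 4.8
position: [0.4744, -0.1937, 0.0271]
orientation: [-0.029, 3.141, 0.0]
force: [0.5, -0.4, -0.2]
finger_gap: 0.0005
grasp_force: 0.0
```

View pics/b.png

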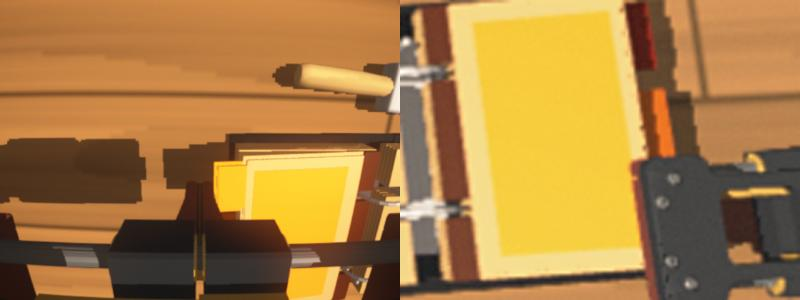

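The wrist view shows the fingers now touching or almost touching the tab's outer edge at about (215,190). I'll push in slightly, then up along the arc.

```bash
python3 -m pendant '[[0,0,0.05,0.05,0],[0,0,0.05,0.05,0],[0,0,0,0,0]]'; python3 -m pendant '[[0,0,0.03,0.08,0],[0,0,0.03,0.08,0],[0,0,0,0,0]]'; python3 -m pendant '[[0,0,0.03,0.1,0],[0,0,0.03,0.1,0],[0,0,0,0,0]]'
```

```text
time_s: 5.15
position: [0.4744, -0.1897, 0.0312]
orientation: [-0.029, 3.141, 0.0]
force: [-0.1, 0.3, -0.4]
finger_gap: 0.0003
grasp_force: 0.0
time_s: 5.4
position: [0.4746, -0.1876, 0.0379]
orientation: [-0.029, 3.141, -0.0]
force: [-0.8, 0.5, 0.7]
finger_gap: 0.0005
grasp_force: 0.0
time_s: 5.65
position: [0.4746, -0.1852, 0.046]
orientation: [-0.029, 3.141, -0.0]
force: [0.3, 0.4, 0.4]
finger_gap: 0.0005
grasp_force: 0.0
```

Run:
```python
from h import *
t=read_camera("scene")["frame"];w=read_camera("wrist")["frame"]
cv2.imwrite("pics/c.png",cv2.resize(np.hstack([w,cv2.resize(t[110:215,150:290],(560,420),interpolation=cv2.INTER_CUBIC)]),(800,300))[:,:,::-1])
```

```text
(no output)
```

View pics/c.png

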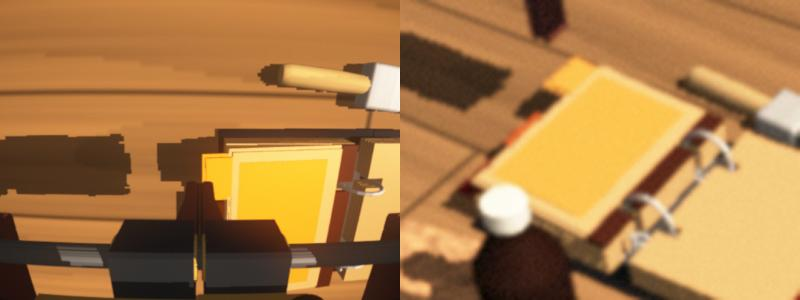

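The scene crop shows the fingertip at about (545,35) and the tab at about (570,75), apparently not touching, so I'll check with projections.

```bash
cat >> h.py <<'E'
def proj(c,X):
    q=np.array(c["R"])@np.array(X)+np.array(c["t"]); a,b=q[:2]/q[2]; k=1+c["k1"]*(a*a+b*b)
    return np.array([a*k*c["fx"]+c["cx"],b*k*c["fy"]+c["cy"]])
O=np.array([.5257,-.033]);ex=np.array([1,.0154]);ey=np.array([-.0154,1])
def W(x,y,z): return np.r_[O+ex*x+ey*y,z]
def L(x,r,t): return W(x,-r*np.cos(t),.03+r*np.sin(t))
E
python3 - <<'E'
from h import *
p=sensors.get_obs()["position"]
for n in("scene","wrist"):
    c=read_camera(n); f=(lambda q:((q-[150,110])*400/140)+[400,0]) if n=="scene" else (lambda q:q*400/560)
    print(n,"tcp",f(proj(c,p)).round(), "tcp+/-13y",f(proj(c,p+[0,.0135,0])).round(),f(proj(c,p-[0,.0135,0])).round())
    for t in(0,.1,.2): print(t,[f(proj(c,L(x,.15,t))).round().tolist() for x in(-.076,-.034)],"board corner",f(proj(c,L(-.08,.128,t))).round(),f(proj(c,L(.08,.128,t))).round())
E
```

```text
scene tcp [558.  70.] tcp+/-13y [572.  75.] [545.  65.]
0 [[579.0, 72.0], [548.0, 99.0]] board corner [604.  77.] [476. 192.]
0.1 [[577.0, 57.0], [545.0, 85.0]] board corner [602.  64.] [473. 180.]
0.2 [[577.0, 42.0], [544.0, 70.0]] board corner [602.  52.] [471. 167.]
wrist tcp [199. 179.] tcp+/-13y [215. 179.] [183. 178.]
0 [[201.0, 148.0], [200.0, 192.0]] board corner [226. 144.] [220. 287.]
0.1 [[202.0, 153.0], [201.0, 199.0]] board corner [228. 148.] [222. 296.]
0.2 [[205.0, 159.0], [204.0, 208.0]] board corner [232. 152.] [225. 306.]
```

Run:
```python
from h import *
o=sensors.get_obs();p=o["position"];print(p)
c=read_camera("scene");im=cv2.resize(c["frame"][70:160,150:270],(800,600),interpolation=cv2.INTER_CUBIC)[:,:,::-1].copy()
for dz in(0,.02,.04,.061):
  q=(proj(c,p+[0,0,dz])-[150,70])*800/120; cv2.circle(im,tuple(int(v) for v in q),4,(0,255,0),-1)
cv2.imwrite("pics/d.png",im)
```

```text
[ 0.47416757 -0.18533194  0.04524571]
```

View pics/d.png

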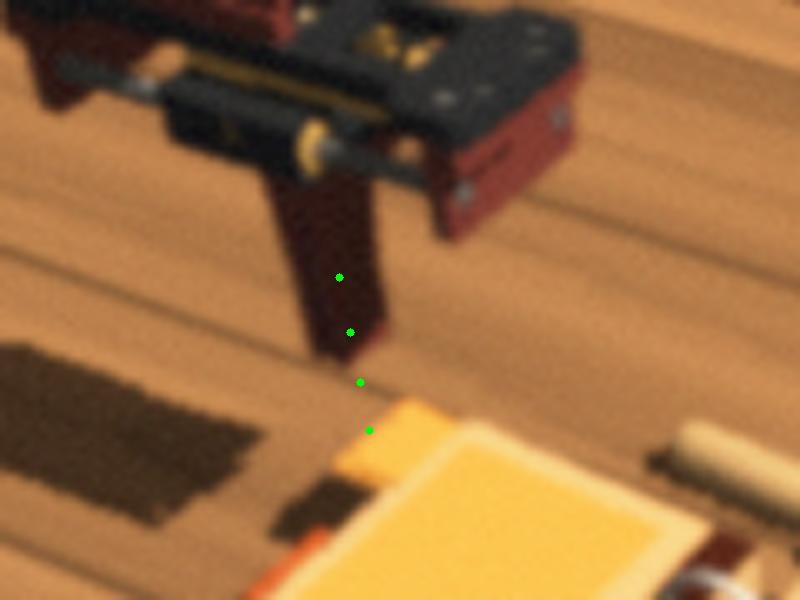

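The marked crop shows the visible finger end at (345,355), about 27 mm short of the projected TCP at (369,430). I'll check it against the wrist and top views.

Run:
```python
from h import *
o=sensors.get_obs();p=o["position"]
for n in("wrist","top","scene"):
    c=read_camera(n)
    R=np.array(c["R"]);print(n,"cam-tcp",(-R.T@np.array(c["t"])-p).round(3))
    for dz in(0,.03,.08): print(dz,[proj(c,p+[a,b,dz]).round(1).tolist() for a,b in((0,0),(0,.0135),(0.01,0))])
    if n=="wrist":
        g=c["frame"].astype(int); 
        for v in range(236,300,6): print(v,[g[v,u].tolist() for u in (262,270,276,282,290,298)])
    if n=="scene":
        im=cv2.resize(read_camera("top")["frame"][250:340,390:510],(800,600),interpolation=cv2.INTER_CUBIC)[:,:,::-1].copy()
        cv2.imwrite("pics/e.png",im)
```

```text
wrist cam-tcp [-0.082 -0.001  0.197]
0 [[278.2, 249.6], [300.7, 250.0], [278.0, 264.8]]
0.03 [[278.1, 271.7], [304.0, 272.1], [277.8, 288.8]]
0.08 [[277.6, 328.7], [312.4, 329.1], [277.2, 349.9]]
236 [[86, 53, 28], [89, 52, 27], [95, 55, 28], [140, 79, 27], [253, 195, 38], [254, 199, 39]]
242 [[88, 53, 28], [91, 54, 28], [94, 54, 28], [140, 79, 28], [253, 195, 39], [254, 199, 39]]
248 [[91, 56, 30], [94, 56, 30], [97, 55, 29], [142, 80, 28], [253, 195, 38], [254, 200, 40]]
254 [[84, 49, 27], [80, 41, 24], [98, 57, 29], [136, 77, 29], [152, 80, 26], [253, 193, 39]]
260 [[71, 35, 21], [75, 36, 24], [72, 37, 22], [75, 38, 21], [91, 42, 22], [210, 121, 30]]
266 [[69, 34, 21], [73, 36, 21], [65, 34, 19], [70, 35, 20], [88, 41, 21], [142, 72, 24]]
272 [[69, 34, 23], [71, 34, 21], [63, 34, 19], [68, 35, 22], [87, 40, 22], [103, 49, 24]]
278 [[66, 32, 20], [69, 34, 22], [59, 30, 17], [63, 32, 18], [83, 38, 22], [91, 42, 23]]
284 [[65, 33, 22], [68, 33, 22], [56, 31, 19], [58, 30, 17], [80, 39, 22], [85, 40, 21]]
290 [[63, 31, 21], [65, 32, 22], [52, 29, 18], [56, 31, 20], [76, 35, 20], [83, 38, 22]]
296 [[60, 30, 21], [63, 31, 21], [47, 26, 16], [52, 30, 20], [72, 34, 20], [79, 37, 21]]
top cam-tcp [0.012 0.276 0.64 ]
0 [[445.2, 297.0], [436.8, 297.3], [444.3, 290.6]]
0.03 [[453.7, 297.0], [444.9, 297.4], [452.7, 290.3]]
0.08 [[469.9, 297.0], [460.3, 297.4], [468.7, 289.7]]
scene cam-tcp [0.537 0.541 0.542]
0 [[205.5, 134.6], [210.1, 136.4], [202.8, 136.9]]
0.03 [[203.3, 123.6], [208.1, 125.4], [200.5, 125.9]]
0.08 [[199.4, 104.0], [204.3, 105.8], [196.4, 106.3]]
```

View pics/e.png

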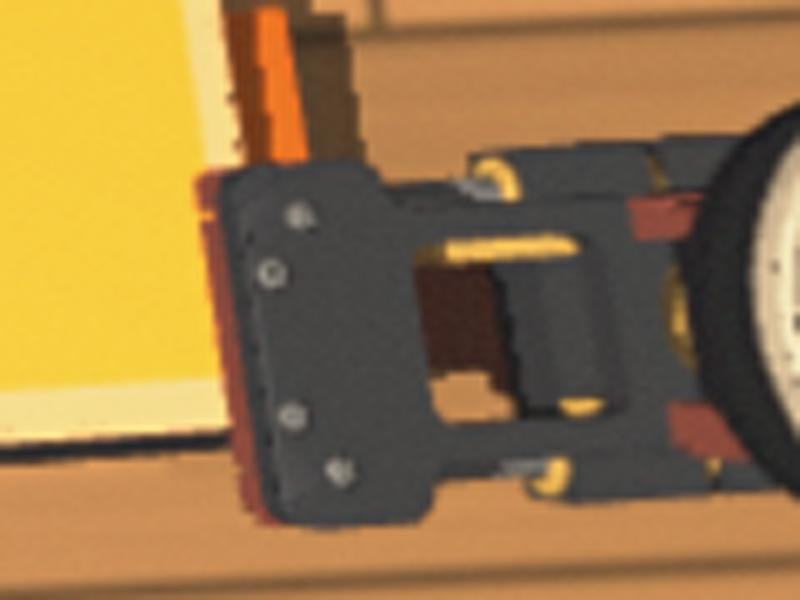

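The wrist and scene views agree that the closed finger ends about 27 mm above the reported TCP. I'll back off, open the gripper and measure whether the tips extend.

```bash
python3 -m pendant '[[0,0,-0.5,0.2,0],[0,0,-0.6,0.2,0],[0,0,-0.6,0,0],[30,0,-0.5,0,0],[30,0,0,0,0],[30,0,0,0,0],[30,0,0,0,0],[30,0,0,0,0]]'
python3 - <<'E'
from h import *
o=sensors.get_obs();p=o["position"];c=read_camera("wrist");A=c["frame"]
for dz in(0,.03): print(dz,[proj(c,p+[-.01,b,dz]).round(0).tolist() for b in(-.027,-.0135,0,.0135,.027)])
s=read_camera("scene");B=s["frame"];q=proj(s,p).astype(int);print(q)
B=cv2.resize(B[q[1]-60:q[1]+30,q[0]-60:q[0]+60],(560,420),interpolation=cv2.INTER_CUBIC)
cv2.circle(B,(280,280),3,(0,255,0),-1)
cv2.imwrite("pics/f.png",cv2.resize(np.hstack([A,B]),(800,300))[:,:,::-1])
E
python3 -m pendant '[[30,0,0,0,0]]'
```

```text
time_s: 6.77
position: [0.4743, -0.272, 0.061]
orientation: [0.031, -3.141, -0.001]
force: [-0.9, 0.2, 0.6]
finger_gap: 0.0256
grasp_force: 0.0
0 [[233.0, 233.0], [256.0, 234.0], [279.0, 234.0], [301.0, 234.0], [324.0, 235.0]]
0.03 [[226.0, 253.0], [252.0, 254.0], [278.0, 254.0], [305.0, 254.0], [331.0, 255.0]]
[175 117]
time_s: 6.95
position: [0.4744, -0.2724, 0.0612]
orientation: [0.031, -3.141, -0.001]
force: [0.4, -0.3, -0.6]
finger_gap: 0.026
grasp_force: 0.0
```

View pics/f.png

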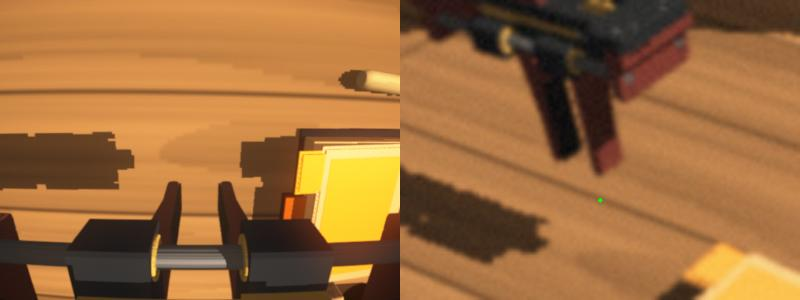

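Open or closed, the finger ends sit about 27 mm short of the projected TCP (tips at (582,168), TCP at (600,200)). I'll check by touch, with a gentle descent to the bare bench here.

```bash
python3 -m pendant '[[0,0,0,-0.4,0],[0,0,0,-0.4,0],[0,0,0,-0.3,0],[0,0,0,-0.2,0],[0,0,0,0,0]]'; for i in 1; do python3 -m pendant '[[0,0,0,-0.05,0],[0,0,0,-0.05,0],[0,0,0,0,0]]';python3 -m pendant '[[0,0,0,-0.05,0],[0,0,0,-0.05,0],[0,0,0,0,0]]'; done
```

```text
time_s: 7.37
position: [0.4732, -0.2726, 0.0076]
orientation: [0.029, -3.139, -0.002]
force: [0.3, -0.3, 0.6]
finger_gap: 0.0006
grasp_force: 0.0
time_s: 7.62
position: [0.4745, -0.2735, 0.0055]
orientation: [-0.029, 3.141, -0.0]
force: [-0.1, 0.8, -0.6]
finger_gap: 0.0002
grasp_force: 0.0
time_s: 7.87
position: [0.4742, -0.2733, 0.0011]
orientation: [-0.029, 3.141, 0.0]
force: [0.1, 0.4, 0.2]
finger_gap: 0.0001
grasp_force: 0.0
```

```bash
python3 -m pendant '[[0,0,0,-0.05,0],[0,0,0,-0.05,0],[0,0,0,0,0]]';python3 -m pendant '[[0,0,0,-0.05,0],[0,0,0,0,0],[0,0,0,0,0]]'
python3 - <<'E'
from h import *
s=read_camera("scene");p=sensors.get_obs()["position"]; h=cv2.cvtColor(s["frame"],cv2.COLOR_RGB2HSV)
q=proj(s,p);print(p,q,proj(s,p+[0,0,.03]))
for v in range(int(q[1])-16,int(q[1])+4,2): print(v,[int(h[v,u,2]) for u in range(int(q[0])-10,int(q[0])+8,2)])
E
```

```text
time_s: 8.12
position: [0.474, -0.2732, -0.0031]
orientation: [0.029, -3.141, -0.0]
force: [0.6, 0.1, -0.0]
finger_gap: 0.0006
grasp_force: 0.0
time_s: 8.37
position: [0.4741, -0.2733, -0.0049]
orientation: [0.029, -3.141, -0.0]
force: [-0.4, -0.9, 0.8]
finger_gap: 0.0002
grasp_force: 0.0
[ 0.47415946 -0.2733516  -0.00479731] [180.80274126 140.42858352] [178.19072838 130.38749245]
124 [109, 42, 46, 46, 44, 46, 113, 184, 187]
126 [108, 52, 45, 45, 47, 70, 132, 184, 188]
128 [72, 51, 41, 47, 95, 141, 174, 188, 190]
130 [69, 60, 50, 79, 140, 188, 199, 199, 199]
132 [65, 65, 69, 130, 170, 187, 185, 194, 197]
134 [63, 62, 85, 156, 174, 176, 177, 178, 181]
136 [60, 77, 145, 166, 170, 169, 172, 175, 177]
138 [140, 144, 160, 162, 167, 168, 169, 171, 172]
140 [187, 182, 175, 169, 164, 164, 165, 168, 168]
142 [188, 185, 183, 183, 177, 166, 163, 165, 167]
```

There's no contact at TCP z = -5 mm. The real finger end is therefore about 27 mm above the reported TCP, at about 22 mm now, which is below the tab. I'll approach at this level.

```bash
python3 -m pendant '[[0,0,0.4,-0.1,0],[0,0,0.4,-0.1,0],[0,0,0.4,0,0],[0,0,0.3,0,0],[0,0,0.1,0,0],[0,0,0,0,0]]'; python3 -m pendant '[[0,0,0.1,0,0],[0,0,0.1,0,0],[0,0,0,0,0]]';python3 -m pendant '[[0,0,0.06,0,0],[0,0,0.06,0,0],[0,0,0,0,0]]'
```

```text
time_s: 8.92
position: [0.4745, -0.2083, -0.0126]
orientation: [-0.032, 3.141, 0.0]
force: [0.1, -1.3, 0.7]
finger_gap: 0.0004
grasp_force: 0.0
time_s: 9.17
position: [0.4743, -0.2012, -0.0127]
orientation: [-0.029, 3.141, 0.0]
force: [-0.4, 0.4, -0.1]
finger_gap: 0.0006
grasp_force: 0.0
time_s: 9.42
position: [0.4741, -0.1962, -0.0128]
orientation: [0.029, -3.141, -0.0]
force: [-0.5, -0.3, -0.3]
finger_gap: 0.0001
grasp_force: 0.0
```

```bash
python3 -m pendant '[[0,0,0.04,0,0],[0,0,0.04,0,0],[0,0,0,0,0]]';python3 -m pendant '[[0,0,0.03,0.06,0],[0,0,0.03,0.06,0],[0,0,0,0,0]]'
```

```text
time_s: 9.67
position: [0.4742, -0.193, -0.0128]
orientation: [0.029, -3.141, -0.0]
force: [-0.6, 1.0, -0.2]
finger_gap: 0.0005
grasp_force: 0.0
time_s: 9.92
position: [0.474, -0.1921, -0.0074]
orientation: [-0.027, 3.141, -0.002]
force: [-2.2, -5.2, 1.1]
finger_gap: 0.0004
grasp_force: 2.3
```

Contact at -5 N. Now I lift along the arc.

```bash
python3 -m pendant '[[0,0,0,0.1,0],[0,0,0,0.1,0],[0,0,0,0,0]]'
cat >> h.py <<'E'
def leaf():
    "corner of board (far end, r=.128) brightest-edge: report yellow mask extreme points in scene"
    c=read_camera("scene");h=cv2.cvtColor(c["frame"],cv2.COLOR_RGB2HSV)
    m=cv2.inRange(h,(20,150,150),(26,255,255));m[:60]=0;m[240:]=0;m[:,:130]=0;m[:,330:]=0
    k=max(cv2.findContours(m,0,1)[0],key=cv2.contourArea).reshape(-1,2)
    ext=[k[k[:,0].argmin()].tolist(),k[k[:,1].argmin()].tolist(),k[k[:,0].argmax()].tolist(),k[k[:,1].argmax()].tolist()]
    print("L,T,R,B",ext,"area",int(m.sum()/255))
    for t in(0,.1,.2,.4,.7,1.,1.3,1.57): print(t,proj(c,L(.077,.125,t)).round(0),proj(c,L(-.077,.125,t)).round(0),proj(c,L(-.076,.15,t)).round(0))
E
python3 -c "from h import *;leaf()"
```

```text
time_s: 10.17
position: [0.4745, -0.1908, 0.0008]
orientation: [-0.029, 3.141, 0.0]
force: [-1.4, -3.3, 0.7]
finger_gap: 0.0004
grasp_force: 1.3
L,T,R,B [[183, 166], [219, 134], [247, 149], [212, 184]] area 1701
0 [179. 177.] [222. 138.] [213. 135.]
0.1 [177. 173.] [221. 134.] [212. 130.]
0.2 [177. 168.] [221. 129.] [212. 125.]
0.4 [177. 161.] [222. 122.] [213. 115.]
0.7 [181. 151.] [228. 112.] [219. 103.]
1.0 [190. 145.] [237. 105.] [230.  95.]
1.3 [203. 144.] [250. 103.] [246.  92.]
1.57 [218. 148.] [264. 105.] [263.  94.]
```

```bash
python3 -m pendant '[[0,0,0.02,0.12,0],[0,0,0.02,0.12,0],[0,0,0,0,0]]'; python3 -c "from h import *;leaf()" | head -1
```

```text
time_s: 10.47
position: [0.4747, -0.1889, 0.0105]
orientation: [-0.03, 3.141, 0.001]
force: [-0.6, -1.2, 0.0]
finger_gap: 0.0003
grasp_force: 0.7
L,T,R,B [[183, 164], [219, 132], [248, 148], [212, 183]] area 1770
```

The board is rising. I continue along the arc.

```bash
python3 -m pendant '[[0,0,0.05,0.15,0],[0,0,0.05,0.15,0],[0,0,0,0,0]]'; python3 -c "from h import *;leaf()" | head -1;  python3 -m pendant '[[0,0,0.06,0.15,0],[0,0,0.06,0.15,0],[0,0,0,0,0]]'; python3 -c "from h import *;leaf()" | head -1
```

```text
time_s: 10.77
position: [0.4746, -0.1853, 0.0228]
orientation: [-0.029, 3.14, -0.0]
force: [-0.5, -2.8, 0.8]
finger_gap: -0.0
grasp_force: 1.6
L,T,R,B [[184, 161], [219, 129], [248, 147], [213, 182]] area 1824
time_s: 11.07
position: [0.4743, -0.1805, 0.0347]
orientation: [-0.029, 3.141, -0.0]
force: [-1.6, -4.6, 1.7]
finger_gap: 0.0005
grasp_force: 2.3
L,T,R,B [[184, 158], [221, 126], [248, 146], [213, 181]] area 1878
```

```bash
python3 -m pendant '[[0,0,0.05,0.2,0],[0,0,0.05,0.2,0],[0,0,0,0,0]]'; python3 -c "from h import *;leaf()" | head -1;  python3 -m pendant '[[0,0,0.09,0.2,0],[0,0,0.09,0.2,0],[0,0,0,0,0]]'; python3 -c "from h import *;leaf()" | head -1
```

```text
time_s: 11.37
position: [0.4747, -0.1754, 0.0508]
orientation: [-0.03, 3.141, 0.002]
force: [0.3, -0.5, 0.2]
finger_gap: 0.0006
grasp_force: 0.0
L,T,R,B [[185, 156], [222, 123], [248, 146], [212, 179]] area 1955
time_s: 11.67
position: [0.4749, -0.1685, 0.067]
orientation: [-0.03, 3.14, 0.001]
force: [-0.1, 0.2, -0.1]
finger_gap: 0.0005
grasp_force: 0.0
L,T,R,B [[186, 153], [224, 120], [249, 144], [214, 179]] area 2006
```

The board is at about 0.47 rad and stays put, but the fingertip is near the tab's height. I'll back off, lower the tip and push again.

```bash
python3 -m pendant '[[0,0,-0.3,0,0],[0,0,0,-0.3,0],[0,0,0,-0.3,0],[0,0,0.2,0,0],[0,0,0.1,0,0],[0,0,0.1,0,0],[0,0,0,0,0]]'; python3 -c "from h import *;leaf()" | head -1;  python3 -m pendant '[[0,0,0.1,0.1,0],[0,0,0.1,0.1,0],[0,0,0,0,0]]'; python3 -c "from h import *;leaf()" | head -1
```

```text
time_s: 12.3
position: [0.474, -0.1667, 0.0426]
orientation: [-0.028, 3.141, -0.003]
force: [-3.8, -6.2, 3.3]
finger_gap: 0.0007
grasp_force: 3.4
L,T,R,B [[187, 153], [225, 120], [250, 144], [215, 179]] area 1898
time_s: 12.6
position: [0.4741, -0.1597, 0.0516]
orientation: [-0.026, 3.14, -0.005]
force: [-4.7, -10.7, 8.3]
finger_gap: 0.0007
grasp_force: 5.5
L,T,R,B [[189, 151], [226, 118], [251, 144], [215, 178]] area 1949
```

Forces are rising, so I back off and check whether the binder has slid.

```bash
python3 -m pendant '[[0,0,-0.4,0,0],[0,0,-0.4,0,0],[0,0,0,0,0]]'
python3 - <<'E'
from h import *
c=read_camera("top");h=cv2.cvtColor(c["frame"],cv2.COLOR_RGB2HSV)
m=cv2.inRange(h,(15,90,150),(25,170,255)); m[:200]=0;m[340:]=0;m[:,:262]=0;m[:,345:]=0
k=max(cv2.findContours(m,0,1)[0],key=cv2.contourArea);b=cv2.boxPoints(cv2.minAreaRect(k));print("left",b.round(1).tolist(),[cast(c,u,v,.027)[:2].round(3).tolist() for u,v in b])
leaf()
s=read_camera("scene")["frame"];w=c["frame"]
cv2.imwrite("pics/g.png",np.hstack([cv2.resize(s[80:200,150:310],(400,300),interpolation=cv2.INTER_CUBIC),cv2.resize(w[210:330,340:500],(400,300),interpolation=cv2.INTER_CUBIC)])[:,:,::-1])
E
```

```text
time_s: 12.9
position: [0.4746, -0.1916, 0.0507]
orientation: [-0.025, 3.14, -0.002]
force: [0.2, 0.5, 0.5]
finger_gap: 0.0003
grasp_force: 0.0
left [[264.8999938964844, 227.3000030517578], [337.20001220703125, 222.10000610351562], [344.0, 318.5], [271.79998779296875, 323.70001220703125]] [[0.605, 0.101], [0.608, -0.025], [0.447, -0.022], [0.444, 0.097]]
L,T,R,B [[189, 151], [226, 118], [251, 144], [215, 178]] area 2093
0 [179. 177.] [222. 138.] [213. 135.]
0.1 [177. 173.] [221. 134.] [212. 130.]
0.2 [177. 168.] [221. 129.] [212. 125.]
0.4 [177. 161.] [222. 122.] [213. 115.]
0.7 [181. 151.] [228. 112.] [219. 103.]
1.0 [190. 145.] [237. 105.] [230.  95.]
1.3 [203. 144.] [250. 103.] [246.  92.]
1.57 [218. 148.] [264. 105.] [263.  94.]
```

View pics/g.png

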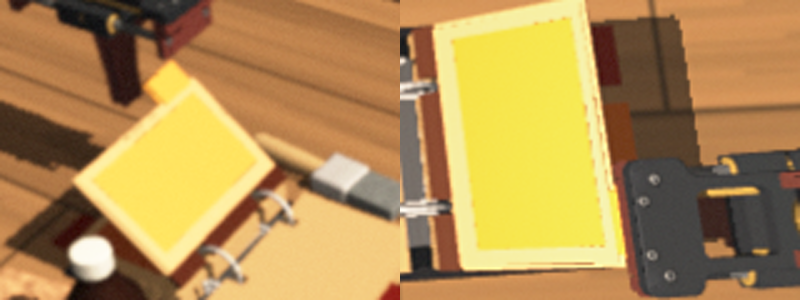

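The scene crop shows the tab's outer corner at (163,62) and the board corner at (193,82), so the leaf is at about 0.66 rad. The binder has moved only about 2–3 mm. The contact was too high on the finger, so I'll raise the tip and continue the arc.

```bash
python3 -m pendant '[[0,0,0,0.35,0],[0,0,0,0.35,0],[0,0,0.3,0,0],[0,0,0.3,0,0],[0,0,0.1,0,0],[0,0,0,0,0]]'; python3 -m pendant '[[0,0,0.14,0.13,0],[0,0,0.14,0.13,0],[0,0,0,0,0]]'; python3 -m pendant '[[0,0,0.14,0.13,0],[0,0,0.14,0.12,0],[0,0,0,0,0]]'; python3 -c "from h import *;leaf()" | head -1
```

```text
time_s: 13.55
position: [0.4744, -0.1593, 0.0777]
orientation: [0.034, -3.141, -0.001]
force: [0.7, -0.6, -0.4]
finger_gap: 0.0005
grasp_force: 0.0
time_s: 13.8
position: [0.4746, -0.1496, 0.089]
orientation: [-0.029, 3.141, 0.0]
force: [0.4, 0.4, 0.3]
finger_gap: 0.0004
grasp_force: 0.0
time_s: 14.05
position: [0.4747, -0.1381, 0.099]
orientation: [-0.03, 3.14, 0.001]
force: [0.0, 0.4, 0.0]
finger_gap: 0.0007
grasp_force: 0.2
L,T,R,B [[193, 148], [231, 114], [253, 143], [218, 178]] area 2111
```

```bash
python3 -m pendant '[[0,0,0.18,0.12,0],[0,0,0.18,0.12,0],[0,0,0.18,0.1,0],[0,0,0.18,0.1,0],[0,0,0,0,0]]'; python3 -c "from h import *;leaf()" | head -1; python3 -m pendant '[[0,0,0.2,0.08,0],[0,0,0.2,0.07,0],[0,0,0.2,0.06,0],[0,0,0.2,0.05,0],[0,0,0,0,0]]'; python3 -c "from h import *;leaf()" | head -1
```

```text
time_s: 14.52
position: [0.4747, -0.108, 0.1164]
orientation: [-0.032, 3.141, 0.002]
force: [0.1, 0.4, -0.3]
finger_gap: 0.0
grasp_force: 0.0
L,T,R,B [[202, 145], [240, 111], [256, 143], [221, 178]] area 2039
time_s: 14.98
position: [0.4745, -0.0759, 0.1264]
orientation: [-0.032, 3.141, 0.001]
force: [0.6, -0.5, 1.2]
finger_gap: 0.0001
grasp_force: 0.0
L,T,R,B [[212, 145], [251, 110], [260, 142], [224, 178]] area 1808
```

```bash
python3 -m pendant '[[0,0,0.2,0.05,0],[0,0,0.2,0.04,0],[0,0,0.2,0.04,0],[0,0,0.2,0,0],[0,0,0,0,0]]'; python3 -c "from h import *;leaf()" | head -1; python3 -m pendant '[[0,0,0.2,-0.03,0],[0,0,0.2,-0.05,0],[0,0,0.2,-0.06,0],[0,0,0.2,-0.06,0],[0,0,0.2,-0.07,0],[0,0,0.2,-0.07,0],[0,0,0,0,0]]'; python3 -c "from h import *;leaf()" | head -1
```

```text
time_s: 15.45
position: [0.4744, -0.044, 0.1313]
orientation: [-0.032, 3.141, 0.001]
force: [0.0, -0.6, 0.3]
finger_gap: 0.0003
grasp_force: 0.0
time_s: 16.08
position: [0.4738, 0.0039, 0.1169]
orientation: [0.032, -3.14, -0.001]
force: [-0.3, -0.3, -0.2]
finger_gap: 0.0005
grasp_force: 0.0Traceback (most recent call last):
  File "<string>", line 1, in <module>
    from h import *;leaf()
                    ~~~~^^
  File "h.py", line 21, in leaf
    k=max(cv2.findContours(m,0,1)[0],key=cv2.contourArea).reshape(-1,2)
      ~~~^^^^^^^^^^^^^^^^^^^^^^^^^^^^^^^^^^^^^^^^^^^^^^^^
ValueError: max() iterable argument is empty
Traceback (most recent call last):
  File "h.py", line 21, in leaf
    k=max(cv2.findContours(m,0,1)[0],key=cv2.contourArea).reshape(-1,2)
      ~~~^^^^^^^^^^^^^^^^^^^^^^^^^^^^^^^^^^^^^^^^^^^^^^^^
ValueError: max() iterable argument is empty
```

The honey face has turned out of sight, which means it is past upright. Continuing over and down.

```bash
python3 -m pendant '[[0,0,0.2,-0.1,0],[0,0,0.2,-0.1,0],[0,0,0.17,-0.12,0],[0,0,0.17,-0.12,0],[0,0,0.15,-0.13,0],[0,0,0.15,-0.13,0],[0,0,0,0,0]]'
python3 - <<'E'
from h import *
for n in("top","scene"):
    c=read_camera(n);f=c["frame"]
    for nm,X in {"right patch far":W(.05,-.08,.029),"right patch mid":W(0,-.09,.029)}.items():
        u,v=proj(c,X).astype(int);print(n,nm,(u,v),f[v,u])
    for t in(1.8,2.0,2.2,2.4,2.6,2.8,3.14):
        print(t,[(q:=proj(c,L(.06,r,t)).astype(int)).tolist()+f[q[1],q[0]].tolist() for r in(.118,.124,.132,.138)])
E
```

```text
time_s: 16.72
position: [0.4735, 0.0448, 0.0884]
orientation: [0.031, -3.14, 0.0]
force: [-0.6, -0.1, -0.0]
finger_gap: 0.0005
grasp_force: 0.0
top right patch far (np.int64(389), np.int64(237)) [110  89  73]
top right patch mid (np.int64(399), np.int64(266)) [136 112  91]
1.8 [[338, 222, 60, 50, 46], [337, 222, 64, 48, 39], [337, 221, 140, 103, 70], [337, 220, 225, 161, 100]]
2.0 [[321, 224, 136, 105, 68], [320, 224, 136, 104, 69], [318, 223, 137, 106, 69], [317, 222, 136, 105, 68]]
2.2 [[307, 227, 137, 105, 70], [305, 226, 136, 105, 68], [302, 226, 136, 104, 68], [299, 225, 136, 104, 69]]
2.4 [[294, 229, 223, 167, 104], [291, 229, 247, 231, 151], [288, 229, 247, 231, 151], [285, 228, 248, 232, 152]]
2.6 [[285, 232, 228, 174, 113], [281, 232, 251, 211, 132], [277, 232, 250, 222, 140], [274, 231, 247, 231, 151]]
2.8 [[278, 234, 93, 75, 61], [275, 234, 119, 93, 68], [270, 234, 184, 138, 91], [266, 234, 224, 126, 81]]
3.14 [[274, 238, 98, 81, 68], [270, 238, 100, 83, 70], [266, 239, 160, 98, 79], [262, 239, 195, 54, 41]]
scene right patch far (np.int64(203), np.int64(176)) [236 107  45]
scene right patch mid (np.int64(213), np.int64(161)) [237 109  47]
1.8 [[236, 151, 95, 41, 19], [236, 149, 96, 44, 18], [237, 146, 138, 99, 59], [237, 143, 212, 152, 92]]
2.0 [[247, 158, 108, 77, 48], [248, 157, 109, 80, 49], [249, 154, 102, 67, 39], [250, 152, 107, 76, 47]]
2.2 [[257, 167, 82, 56, 36], [258, 166, 82, 55, 34], [260, 164, 87, 60, 38], [262, 162, 118, 90, 58]]
2.4 [[266, 177, 248, 214, 137], [268, 176, 248, 216, 137], [270, 175, 248, 213, 137], [272, 174, 248, 216, 137]]
2.6 [[273, 187, 248, 214, 138], [275, 187, 248, 213, 137], [278, 186, 248, 213, 135], [281, 186, 247, 213, 134]]
2.8 [[278, 197, 247, 211, 134], [280, 198, 248, 212, 135], [284, 198, 248, 213, 135], [286, 198, 248, 215, 137]]
3.14 [[281, 213, 248, 215, 136], [284, 214, 248, 211, 134], [288, 215, 220, 138, 86], [290, 217, 153, 34, 22]]
```

The amber shade shows and the leaf is at about 2.4 rad, as planned. Continuing down.

```bash
python3 -m pendant '[[0,0,0.12,-0.15,0],[0,0,0.12,-0.15,0],[0,0,0.11,-0.16,0],[0,0,0.1,-0.17,0],[0,0,0.1,-0.18,0],[0,0,0.08,-0.18,0],[0,0,0.06,-0.18,0],[0,0,0.05,-0.18,0],[0,0,0.05,-0.18,0],[0,0,0,0,0]]'; python3 -m pendant '[[0,0,0.05,-0.15,0],[0,0,0.05,-0.15,0],[0,0,0,0,0]]';python3 -m pendant '[[0,0,0,-0.1,0],[0,0,0,-0.05,0],[0,0,0,0,0]]'
```

```text
time_s: 17.65
position: [0.4733, 0.0752, 0.0269]
orientation: [0.03, -3.139, 0.001]
force: [-0.8, 0.7, -0.7]
finger_gap: 0.0006
grasp_force: 0.0
time_s: 17.9
position: [0.4737, 0.0793, 0.0155]
orientation: [0.029, -3.14, 0.0]
force: [-0.3, -1.0, 1.1]
finger_gap: 0.0004
grasp_force: 0.0
time_s: 18.15
position: [0.474, 0.0789, 0.0101]
orientation: [0.029, -3.141, 0.0]
force: [-0.0, -0.4, -0.3]
finger_gap: 0.0004
grasp_force: 0.0
```

Pressing the last millimetres until firm contact.

```bash
python3 -m pendant '[[0,0,0,-0.06,0],[0,0,0,-0.06,0],[0,0,0,0,0]]';python3 -m pendant '[[0,0,0,-0.05,0],[0,0,0,-0.05,0],[0,0,0,0,0]]'
```

```text
time_s: 18.4
position: [0.4741, 0.079, 0.0054]
orientation: [0.029, -3.141, 0.0]
force: [-0.1, -0.5, -0.1]
finger_gap: 0.0005
grasp_force: 0.0
time_s: 18.65
position: [0.474, 0.079, 0.0013]
orientation: [0.029, -3.141, 0.0]
force: [0.6, 0.2, -0.9]
finger_gap: 0.0004
grasp_force: 0.0
```

```bash
python3 -m pendant '[[0,0,0,-0.04,0],[0,0,0,-0.04,0],[0,0,0,0,0]]';python3 -m pendant '[[0,0,0,-0.04,0],[0,0,0,0,0],[0,0,0,0,0]]';python3 - <<'E'
from h import *
# tab (seen from back) and board edge candidates at several angles
for n in("top","scene"):
    c=read_camera(n);f=c["frame"]
    for t in(2.8,2.9,3.0,3.06,3.14):
        print(n,t,[(q:=proj(c,L(x,r,t)).astype(int)).tolist()+f[q[1],q[0]].tolist() for x,r in((.07,.124),(.02,.124),(-.07,.14),(-.07,.147),(-.07,.155))])
E
```

```text
time_s: 18.9
position: [0.4742, 0.0791, -0.0017]
orientation: [0.029, -3.141, 0.0]
force: [0.2, -0.7, 0.1]
finger_gap: 0.0006
grasp_force: 0.0
time_s: 19.15
position: [0.4744, 0.0791, -0.0022]
orientation: [-0.028, 3.141, 0.001]
force: [-3.7, -0.1, 14.4]
finger_gap: 0.0006
grasp_force: 7.1
top 2.8 [[274, 228, 249, 229, 147], [276, 259, 99, 82, 67], [270, 319, 128, 104, 85], [266, 319, 132, 107, 87], [261, 320, 133, 109, 88]]
top 2.9 [[272, 230, 247, 229, 149], [274, 260, 101, 83, 70], [268, 318, 127, 102, 83], [263, 319, 133, 108, 87], [258, 319, 137, 112, 89]]
top 3.0 [[271, 231, 247, 228, 148], [272, 261, 104, 86, 70], [266, 318, 131, 107, 85], [262, 318, 133, 109, 87], [257, 319, 141, 114, 92]]
top 3.06 [[270, 232, 247, 228, 147], [272, 261, 104, 86, 70], [266, 318, 131, 107, 85], [261, 318, 131, 106, 85], [256, 319, 147, 118, 94]]
top 3.14 [[270, 233, 247, 229, 147], [272, 262, 105, 88, 72], [265, 318, 132, 107, 86], [261, 318, 131, 106, 85], [256, 318, 150, 120, 98]]
scene 2.8 [[278, 201, 249, 218, 139], [291, 184, 132, 96, 59], [319, 158, 197, 136, 80], [322, 158, 169, 117, 72], [326, 158, 78, 61, 48]]
scene 2.9 [[279, 206, 249, 217, 139], [293, 190, 249, 218, 138], [321, 164, 192, 134, 80], [324, 164, 200, 140, 84], [327, 165, 200, 138, 82]]
scene 3.0 [[281, 211, 249, 219, 140], [294, 194, 249, 217, 138], [321, 169, 203, 143, 83], [325, 170, 208, 145, 86], [328, 171, 210, 147, 89]]
scene 3.06 [[281, 214, 249, 216, 137], [294, 197, 249, 217, 138], [322, 172, 169, 115, 67], [325, 173, 167, 114, 68], [328, 174, 164, 112, 66]]
scene 3.14 [[281, 217, 249, 218, 140], [294, 201, 249, 218, 140], [322, 176, 252, 200, 81], [325, 178, 252, 196, 78], [328, 179, 218, 152, 88]]
```

Firm contact at 14 N, and the tab's yellow is at the flat position. I lift away and check the tab's height with both views.

```bash
python3 -m pendant '[[0,0,0,0.1,0],[0,0,0,0.3,0],[0,0,0,0.6,0],[0,0,0,0.8,0],[0,0,0,0.8,0],[0,0,0,0.8,0],[0,0,0,0.8,0],[0,0,0,0.8,0],[0,-0.5,0,0,0],[0,-0.5,0,0,0],[0,-0.5,0,0,0],[0,-0.5,0,0,0],[0,0,0,0,0],[0,0,0,0,0]]'
python3 - <<'E'
from h import *
for n in("scene","top"):
    c=read_camera(n);h=cv2.cvtColor(c["frame"],cv2.COLOR_RGB2HSV)
    q=proj(c,W(-.055,.139,.032)).astype(int)
    m=cv2.inRange(h,(18,140,60),(28,255,255));k=np.zeros_like(m);k[q[1]-25:q[1]+20,q[0]-20:q[0]+20]=1;m*=k
    n_,_,st,ce=cv2.connectedComponentsWithStats(m)
    print(n,"blobs",[(st[i].tolist(),ce[i].round(1).tolist()) for i in range(1,n_) if st[i][4]>5])
    for t in(2.9,3.0,3.06,3.14): print(t,proj(c,L(-.055,.139,t)+[0,.003,.002]).round(1))
    for nm,X in {"amber":W(0,-.09,.029),"jar":[0,0,0]}.items():
        if nm=="amber": u,v=proj(c,X).astype(int);print(nm,c["frame"][v,u])
print(sensors.get_obs()["force"])
E
```

```text
time_s: 20.42
position: [0.3938, 0.0792, 0.1972]
orientation: [-0.03, 3.141, 0.001]
force: [0.4, 0.7, 0.1]
finger_gap: 0.0005
grasp_force: 0.0
scene blobs [([310, 173, 17, 15, 140], [318.4, 180.4])]
2.9 [318.8 168.2]
3.0 [319.6 173.7]
3.06 [319.8 176.8]
3.14 [319.7 180.9]
amber [231 106  46]
top blobs [([258, 295, 15, 28, 353], [264.4, 308.6])]
2.9 [266.2 309.1]
3.0 [264.7 309. ]
3.06 [264.2 308.9]
3.14 [264.1 308.7]
amber [238 119  36]
[ 1.37950746  0.2933904  -0.630052  ]
```

The tab centroid, scene (318.4,180.4) and top (264.4,308.6), matches 3.14 rad within half a pixel. The amber shade shows and the arm is clear.

```bash
python3 -c "from h import *;print(ticket.sign_off())"
```

```text
the job is handed in; nothing more can be done
None
```

The honey-yellow board is turned over and measures flat on the left-hand pile with the amber shade showing. The binder had slid only about 2–3 mm when I checked it partway through, the arm is clear, and the job is handed in at about 20 s (no verdict was returned).

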